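# Open the kiln damper and set the pyrometer probe

## Robot

A 6-joint arm with a two-finger parallel gripper is mounted at the origin on the work surface. World frame = base frame: x ahead of the robot, y to its left, z up, the work surface at z = 0. Lengths are in m, angles in rad, forces in N, time in s.
With the tool pointing down it reaches from about 0.375 to 0.9 m from the base axis. Payload 3.1 kg.
Tool frame: the origin (TCP) lies midway between the tips of the shut fingers; the grasp point (between the pads) lies 19 mm behind it; x points along the fingers, y is the direction in which the jaws open and shut, and the axes are right-handed (so a half turn about x gives the same grasp; the last joint's range is limited). The gripper opens to 87 mm and grips with 3 to 60 N. Pads are 19 mm wide; open, the fingers measure 117 mm over their backs; the gripper's body (75 mm by 190 mm) begins 51 mm behind the grasp point.
Start: joints at [-1.3, 0.527, 1.433, -0, 1.181, -0.178], TCP at [0.272, -0.563, 0.223] pointing down, gripper open.
Joint ranges: [-3.08, 3.08], [-0.75, 2.2], [0.22, 2.44], [-1.43, 4.57], [0, 2.65], [-2.85, 2.85]. Speed limits (rad/s): [2.79, 2.79, 3.14, 3.14, 3.14, 3.14].

## Interface

Orientations are given as a unit quaternion [x, y, z, w].
In Python, from rig import get_obs, imaging, robot gives the robot as it stands.
- The arm moves only by the shell command python3 -m inch 'ROWS' [FORCE]. ROWS is JSON, a list of rows, each a list of 3 entries, a list of its own where there are three numbers: the finger opening in mm, from 0 to 87, then the shift along the tool's x, y, z in mm, then the turn, a rotation vector about the tool's x, y, z in degrees. In form: [[grip, [dx, dy, dz], [wx, wy, wz]], ...]. A call has 1 to 12 rows; each row shifts and turns the pose as measured when the row begins, along the tool's axes as they then stand; what a row does not reach is not made up. A row lasts 1/8 s, in which the tool goes at most 62.5 mm and 10.7 degrees, less where a joint would pass 70% of its speed; a pose out of reach is approached as far as the arm can. A call with a gripper value outside its range is refused whole. The fingers move at their own pace and stop on an object; FORCE is the grip in N (left out, the last holds). Time passes only in rows, so rows that do not move let the fingers close. It gives the time, the measured TCP pose, the force and the opening at its end, in the units of the state.
- get_obs(): the state, without advancing time (a new reading comes with each control period).
- imaging.camera(name): name is "scene" or "top" or "wrist"; returns the picture (480x640x3 uint8, red, green, blue); there is no depth.
- imaging.camera_params(name): a dict with "camera_matrix" (3x3 intrinsics, pixels), "xyz" and "rotation" of the camera in the world. Camera axes: x right, y down, z forward; pixel columns grow to the right and rows downward; lengths in m; the calibration is good to about 2 mm. The wrist camera is an equidistant fisheye: a pixel r from the principal point sees the ray r / f radians off the axis. A picture is of the moment at which its call begins: read the wrist's pose just before it. camera_params takes no time and is no camera call; for the wrist camera it gives the pose at the moment of the call.
- robot.hand_in(): hands the job in, once; it reports no verdict.
Trained networks look in the newest picture that a camera, given by its name, has taken for a name from the list of things; names that differ only in an ending like _2 or _b are one class to them, and where a whole thing is asked for, a point or a joint stands for the part that bears it (a point fixed in the world has none). Each returns a list of dicts, best first, with "confidence" (0 to 1); they miss things now and then, are a little off and sometimes report something else, mostly with a low value. They report only what shows in the picture. A call takes as long as a camera call.
- imaging.cut_out(camera, target): "pixels" (480x640 bool, what is visible of it) and "box" ([centre column, centre row, width, height] in pixels, round what is visible of it).
- imaging.tip_of(camera, target): "pixel" ([column, row] in pixels: a listed point, or the origin of a listed thing).
The state is a dict: "time": time; "q": joint angles; "joint_velocities": joint speeds; "joint_torque": joint torques, N m; "position": TCP position; "tool_rot": TCP orientation; "ft_force": force on the tool from outside, world axes, zero at the start; "moment": the same for the moment, N m; "grip_width": finger opening in m.
Only numpy, scipy, OpenCV 4.12 (cv2) and the standard library are available. Lean on these libraries where they do the work, as an engineer would, in place of code of your own. Each camera call takes 0.05 s, during which the arm holds its last target. There are 200 camera calls.

## Task

Open the vent in the test kiln's lid: with your fingertips press lightly on the flush damper plate, which has no handle, and slide it all the way towards the lid's hinges, never pressing hard enough to crack it. Then take the pyrometer probe from its wooden stand and lower it upright into the uncovered port, letting go only when its flange rests on the channel floor. Leave the cup and the jar where they are.

Things in the scene. Friction and masses are not known exactly. Their poses are not given: they have to be found in the camera images.
- kiln: Small top-loading test kiln, steel jacket, pale lid, fixed: 260 mm (x) by 240 mm (y), lid top at z = 155 mm if it lay flat. Origin: centre of its underside, on the table; z up; at yaw 0, x points away from the robot. Grey control box behind (+x), to x = 185 and z = 107 mm. Hollow, 100 mm deep under the lid. Over 16 N on kiln, lid or damper (press and push together) cracks it.
- lid_hinge (a point): Middle of the lid's hinge axis (along y; dark knuckles), on the kiln at x = 130, z = 125 mm; axes as the kiln's. The lid, 30 mm thick, rests on an uneven gasket: it is raised about this axis by an angle of 0.005 to 0.065 rad that is not measured, so its front (-x) edge stands 1 to 17 mm proud and it slopes down towards the hinges. It does not give when pressed.
- channel (a point): Middle of the channel in the lid's top, at top level if the lid lay flat: kiln x = -7.5, y = 0, z = 155 mm; axes as the kiln's. Channel 12 mm deep, 156 mm in x, 72 mm in y. In it slides the flush dark steel damper plate, 80 mm in x, 70 in y, 5 thick, held up by leaf springs: it sinks 1 mm per 6 N of press and bottoms after 4 mm.
- damper (a joint): Slide of the damper plate along the kiln's +x (to the hinges), in m: 0 shut (plate centre at kiln x = -45 mm, over the port), 0.075 open at its stop (centre at x = +30 mm). Starts at 0 to 0.004. About 4 N along x moves it, plus 15 N per m/s; it stays where it is left. Friction of fingertips on it is roughly 0.6 to 1.2, so 8 to 10 N of steady press slides it.
- port (a point): Centre of the mouth of the 30 mm round through port in the channel floor, as if the lid lay flat: fixed to the kiln at x = -45, y = 0, z = 143 mm, axes as the kiln's. The true floor is 1 to 12 mm higher here because the lid is raised. Covered until the damper is opened.
- probe: Pyrometer probe, about 180 g, upright in the stand. Origin: centre of the flange's underside, z up. White ceramic sheath, 18 mm diameter, to 77 mm below, tip tapered; steel flange 42 mm diameter, 6 mm thick; above it the aluminium head to grip, a cylinder of 34 mm diameter, 6 to 68 mm above the origin. Starts with flange on the stand. Grip high: once seated, the lid's top is 12 mm above the origin.
- stand: Wooden block 80 x 80 x 90 mm, fixed, to the left or right of the kiln. Origin: centre of its underside. A 24 mm hole down its middle holds the probe.
- cup: Terracotta cup 76 mm across, 85 mm high, loose, on the other side of the kiln. Origin: centre of its underside. To be left alone.
- jar: Glass jar with steel cap, 72 mm across, 110 mm high, loose, far to the left. Origin: centre of its underside. To be left alone.

How it is judged:
On the way, in this order (a step that is already met when the one before it is completed fails the run):
1. the damper is slid fully open (within 5 mm of its stop) while the probe still stands in its stand (value of joint damper above 0.07 m and distance of probe from where it was at the start of the episode below 0.01 m), for 0.2 s.
2. the probe, still held, is lowered into the port until its flange is within a few mm of the channel floor (horizontal distance between probe and port below 0.009 m and z of probe in the frame of port below 0.017 m and contact force between the fingers and probe above 0.5 N), for 0.1 s.
At the end, for the whole second after the job is handed in: the damper is fully open (within 7 mm of its stop), the probe stands upright (within 7 degrees) and at rest in the port, its flange on the channel floor and within 9 mm of the port's centre, and is released (value of joint damper above 0.068 m and horizontal distance between probe and port below 0.009 m and z of probe in the frame of port between -0.003 and 0.0145 m and angle between probe's own z axis and vertical below 0.12 rad and linear speed of probe below 0.02 m/s and contact force between the fingers and probe below 0.1 N); the robot touches nothing.
It fails at once if the kiln, its lid or its damper is loaded by the fingers with more than 16 N (press and sideways push together) (contact force between the fingers and kiln above 16 N).
It fails at once if the cup is moved by more than 30 mm (distance of cup from where it was at the start of the episode above 0.03 m).
It fails at once if the jar is moved by more than 30 mm (distance of jar from where it was at the start of the episode above 0.03 m).
It also fails if it takes over 67 s, if anything falls off the work surface, if the arm or the gripper's body presses on something with over 40 N, if the wrist force passes 120 N, or if a joint passes its speed limit or range.

## Working session

There is one attempt and no reset: what is moved stays moved. The work goes in short steps, Python scripts to look and compute and a shell command to move; the robot and the scene stay as the last step left them, time stands still between calls to the robot, and variables do not carry over. Pictures are saved under pics/ and viewed, about 8 in all and at most 12, crops included, and the job is handed in when it is done.

```bash
ls; mkdir -p pics
python3 - <<'E'
from rig import get_obs, imaging, robot
import cv2, numpy as np
o=get_obs(); print({k:np.round(v,3) for k,v in o.items()})
ims=[]
for c in ["scene","top"]:
    im=imaging.camera(c); p=imaging.camera_params(c)
    print(c,p)
    cv2.imwrite(f"pics/{c}0.png",im[:,:,::-1])
    for t in ["kiln","lid_hinge","channel","port","probe","stand","cup","jar"]:
        try: print(t,[(np.round(d["pixel"],1),round(d["confidence"],2)) for d in imaging.tip_of(c,t)[:2]])
        except Exception as e: print(t,e)
E
```

```text
pics
{'time': np.float64(0.0), 'q': array([-1.299,  0.529,  1.434, -0.   ,  1.181, -0.179]), 'joint_velocities': array([ 0.   ,  0.   ,  0.   , -0.001,  0.001, -0.   ]), 'joint_torque': array([ -0.   , -44.005, -17.659,   0.063,   0.058,  -0.   ]), 'position': array([ 0.272, -0.562,  0.222]), 'tool_rot': array([-0.689, -0.158,  0.689, -0.157]), 'ft_force': array([ 0.595,  0.864, -0.05 ]), 'moment': array([-0.019,  0.049,  0.005]), 'grip_width': np.float64(0.087)}
scene {'camera_matrix': array([[473.81208242,   0.        , 322.61202201],
       [  0.        , 473.81208242, 239.32494927],
       [  0.        ,   0.        ,   1.        ]]), 'xyz': array([0.90283406, 0.47913898, 0.9429291 ]), 'rotation': array([ 0.32491668,  0.89958073, -0.27748691, -0.09046915])}
kiln []
lid_hinge [(array([271.5, 253.1]), 0.74)]
channel [(array([311.8, 204.3]), 0.76)]
port [(array([320.1, 194.2]), 0.93)]
probe [(array([264.3, 143. ]), 0.96)]
stand [(array([271.6, 171.7]), 0.94)]
cup [(array([444.7, 331.5]), 0.82), (array([271.9, 254.3]), 0.65)]
jar [(array([395.4, 419.4]), 0.63)]
top {'camera_matrix': array([[495.40285954,   0.        , 322.08794804],
       [  0.        , 495.40285954, 234.92103497],
       [  0.        ,   0.        ,   1.        ]]), 'xyz': array([0.50161016, 0.0269727 , 1.19531305]), 'rotation': array([-0.70542089,  0.7075992 , -0.03024997,  0.02774312])}
kiln [(array([194.4, 294.1]), 0.73), (array([345. , 255.5]), 0.7)]
lid_hinge [(array([332.3, 197.9]), 0.58)]
channel [(array([351.6, 260.6]), 0.9)]
port [(array([355.5, 277.1]), 0.94)]
probe [(array([459.8, 293.3]), 0.65)]
stand [(array([452.2, 288.7]), 0.68), (array([355.4, 278. ]), 0.58)]
cup [(array([193.9, 292. ]), 0.79)]
jar [(array([176.2, 211. ]), 0.79)]
```

```bash
cat > h.py <<'E'
import numpy as np, cv2
from scipy.spatial.transform import Rotation as R
from rig import get_obs, imaging, robot
def ray(c,px,p=None):
    p=p or imaging.camera_params(c); K=np.array(p["camera_matrix"])
    v=np.array([(px[0]-K[0,2])/K[0,0],(px[1]-K[1,2])/K[1,1]])
    if c=="wrist":
        r=np.linalg.norm(v); d=np.r_[v/max(r,1e-9)*np.sin(r),np.cos(r)]
    else: d=np.r_[v,1]
    q=np.array(p["rotation"]); Rm=R.from_quat(q).as_matrix() if q.size==4 else q
    return np.array(p["xyz"]),Rm@d
def at_z(c,px,z,p=None):
    o,d=ray(c,px,p); return o+d*(z-o[2])/d[2]
def proj(c,X,p=None):
    p=p or imaging.camera_params(c); K=np.array(p["camera_matrix"]); q=np.array(p["rotation"])
    Rm=R.from_quat(q).as_matrix() if q.size==4 else q
    v=(np.atleast_2d(X)-p["xyz"])@Rm
    if c=="wrist":
        n=np.linalg.norm(v[:,:2],axis=1,keepdims=True); t=np.arctan2(n,v[:,2:]); u=v[:,:2]/n*t
    else: u=v[:,:2]/v[:,2:]
    return u*[K[0,0],K[1,1]]+[K[0,2],K[1,2]]
E
python3 - <<'E'
from h import *
S=dict(lid_hinge=(271.5,253.1,.125),channel=(311.8,204.3,.163),port=(320.1,194.2,.15),probe=(264.3,143,.09),stand=(271.6,171.7,0),cup=(444.7,331.5,0),jar=(395.4,419.4,0))
T=dict(kiln=(345,255.5,0),lid_hinge=(332.3,197.9,.125),channel=(351.6,260.6,.163),port=(355.5,277.1,.15),probe=(459.8,293.3,.09),stand=(452.2,288.7,0),cup=(193.9,292,0),jar=(176.2,211,0))
for c,D in (("scene",S),("top",T)):
    for k,v in D.items(): print(c,k,np.round(at_z(c,v[:2],v[2]),4))
a=cv2.imread("pics/scene0.png");b=cv2.imread("pics/top0.png")
cv2.imwrite("pics/a.png",np.vstack([a[90:390,120:520],b[140:440,120:520]]))
E
```

```text
scene lid_hinge [0.6661 0.0038 0.125 ]
scene channel [ 0.5416 -0.0176  0.163 ]
scene port [ 0.5046 -0.0359  0.15  ]
scene probe [ 0.4768 -0.2945  0.09  ]
scene stand [ 0.4791 -0.2764  0.    ]
scene cup [0.4646 0.3257 0.    ]
scene jar [0.6693 0.3874 0.    ]
top kiln [ 0.5499 -0.0326  0.    ]
top lid_hinge [6.706e-01 5.000e-04 1.250e-01]
top channel [ 0.5326 -0.0381  0.163 ]
top port [ 0.4983 -0.0469  0.15  ]
top probe [ 0.4616 -0.2823  0.09  ]
top stand [ 0.4694 -0.2895  0.    ]
top cup [0.4636 0.3302 0.    ]
top jar [0.6592 0.3766 0.    ]
```

View pics/a.png

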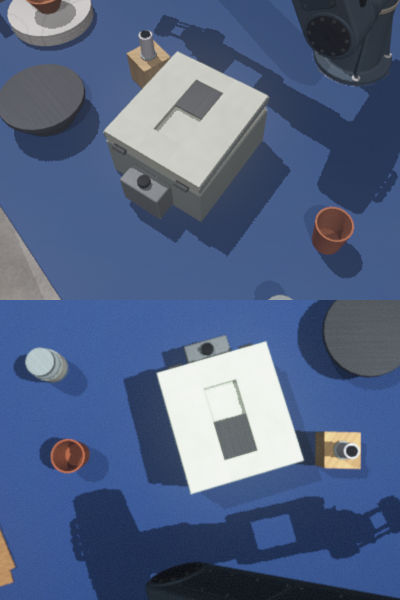

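```bash
cat >> h.py <<'E'
def lidpt(k,P):
    """P in kiln frame as if flat -> world; k=(x,y,yaw,tilt)"""
    P=np.atleast_2d(P)-[.13,0,.125]
    c,s=np.cos(k[3]),np.sin(k[3])
    Q=np.c_[P[:,0]*c+P[:,2]*s,P[:,1],-P[:,0]*s+P[:,2]*c]+[.13,0,.125]
    return R.from_euler('z',k[2]).apply(Q)+[k[0],k[1],0]
E
python3 - <<'E'
from h import *
from scipy.optimize import least_squares
LID=np.array([[-.13,-.12,.155],[-.13,.12,.155],[.13,.12,.155],[.13,-.12,.155]])
k0=np.array([.55,-.025,.25,.035])
det={}
for c,seed in(("top",(340,250)),("scene",None)):
    im=cv2.imread(f"pics/{c}0.png")
    g=im.min(2)
    m=(g>(185 if c=="scene" else 200)).astype(np.uint8)
    m=cv2.morphologyEx(m,cv2.MORPH_OPEN,np.ones((5,5)))
    n,l,st,_=cv2.connectedComponentsWithStats(m)
    p0=proj(c,lidpt(k0,[[.0,.08,.155]]))[0].astype(int); print(c,p0,l[p0[1],p0[0]],g[p0[1],p0[0]])
    mm=(l==l[p0[1],p0[0]]).astype(np.uint8)
    ct=max(cv2.findContours(mm,0,2)[0],key=cv2.contourArea); h=cv2.convexHull(ct)
    a=cv2.approxPolyDP(h,8,True)[:,0].astype(float); print(c,cv2.contourArea(ct),a.tolist())
    # refine: fit lines to hull contour points near each edge
    pts=ct[:,0].astype(float); L=[]
    for i in range(len(a)):
        A,B=a[i],a[(i+1)%len(a)];d=B-A;n_=np.linalg.norm(d);d/=n_
        t=(pts-A)@d;e=(pts-A)@[-d[1],d[0]]
        s=pts[(t>.1*n_)&(t<.9*n_)&(abs(e)<3)].astype(np.float32)
        L.append(cv2.fitLine(s,cv2.DIST_HUBER,0,.01,.01).ravel())
    C=[]
    for i in range(len(a)):
        u,v=L[i-1],L[i]; M=np.array([[u[0],-v[0]],[u[1],-v[1]]]); t=np.linalg.solve(M,v[2:]-u[2:]); C.append(u[2:]+t[0]*u[:2])
    C=np.array(C); print(np.round(C,1).tolist())
    pr=proj(c,lidpt(k0,LID)); idx=[np.argmin(((C-q)**2).sum(1)) for q in pr]; print(idx); det[c]=C[idx]
for use in(["top"],["scene"],["top","scene"]):
    f=lambda k:np.concatenate([(proj(c,lidpt(k,LID))-det[c]).ravel() for c in use])
    r=least_squares(f,k0); print(use,np.round(r.x,4),np.round(r.fun,1))
k=r.x
print("port",lidpt(k,[[-.045,0,.143]]),"plate",lidpt(k,[[-.045,0,.155],[.03,0,.155]]))
for c in("top","scene"):
    im=cv2.imread(f"pics/{c}0.png")
    P=[[-.085,-.035,.155],[-.005,-.035,.155],[-.005,.035,.155],[-.085,.035,.155]]
    for Q in(LID,P): cv2.polylines(im,[np.round(proj(c,lidpt(k,Q))).astype(int)],True,(0,0,255),1)
    cv2.imwrite(f"pics/fit_{c}.png",im)
a=cv2.imread("pics/fit_scene.png")[120:340,200:420];b=cv2.imread("pics/fit_top.png")[160:380,260:480]
cv2.imwrite("pics/b.png",cv2.resize(np.hstack([a,b]),None,fx=1.8,fy=1.8))
E
```

```text
top [307 261] 1 237
top 14104.0 [[385.0, 183.0], [421.0, 300.0], [311.0, 331.0], [278.0, 213.0]]
[[384.79998779296875, 181.5], [422.1000061035156, 299.20001220703125], [311.20001220703125, 332.5], [277.6000061035156, 213.1999969482422]]
[np.int64(1), np.int64(2), np.int64(3), np.int64(0)]
scene [337 223] 3 197
scene 11162.5 [[296.0, 143.0], [384.0, 185.0], [319.0, 274.0], [227.0, 221.0]]
[[296.79998779296875, 142.0], [386.1000061035156, 185.3000030517578], [318.5, 275.6000061035156], [224.5, 220.1999969482422]]
[np.int64(0), np.int64(1), np.int64(2), np.int64(3)]
['top'] [ 0.5425 -0.0331  0.2844  0.0071] [-0.   0.2  0.3  0.1 -0.7 -0.1  0.5 -0.2]
['scene'] [ 0.5439 -0.0317  0.2894  0.028 ] [-0.4 -0.   1.1  0.2  0.5 -0.1 -1.2 -0.3]
['top', 'scene'] [ 0.5429 -0.0327  0.2869  0.0221] [ 0.2 -0.3  0.2 -0.  -1.1 -0.3  0.  -0.6 -0.  -0.1  1.2  0.3  0.4 -0.8
 -1.  -1.1]
port [[ 0.50012445 -0.04526649  0.14686554]] plate [[ 0.50037897 -0.04519141  0.15886261]
 [ 0.57229677 -0.02397632  0.15720406]]
```

View pics/b.png

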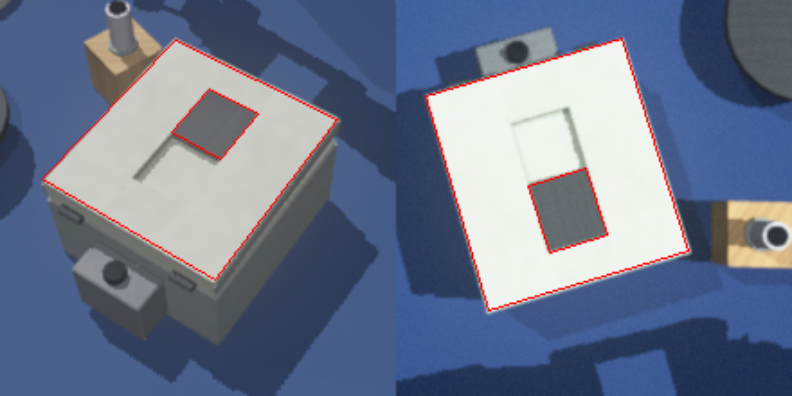

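```bash
cat >> h.py <<'E'
def to(X,o=None):
    o=o or get_obs(); Rm=R.from_quat(o["tool_rot"])
    return np.round(Rm.inv().apply(np.array(X)-o["position"])*1000,1)
E
python3 - <<'E'
from h import *
o=get_obs(); print(np.round(R.from_quat(o["tool_rot"]).as_matrix(),3)); print(to([.498,-.046,.222]), o["time"])
E
```

```text
[[-0.     0.435 -0.901]
 [ 0.    -0.901 -0.435]
 [-1.    -0.     0.   ]]
[   0.5 -367.  -428.4] 0.9
```

```bash
python3 -m inch '[[0,[0,-36,-42],[0,0,0]],[0,[0,-36,-42],[0,0,0]],[0,[0,-36,-42],[0,0,0]],[0,[0,-36,-42],[0,0,0]],[0,[0,-36,-42],[0,0,0]],[0,[0,-36,-42],[0,0,0]],[0,[0,-36,-42],[0,0,0]],[0,[0,-36,-42],[0,0,0]],[0,[0,-36,-42],[0,0,0]],[0,[0,-30,-35],[0,0,0]],[0,[0,0,0],[9.4,0,0]],[0,[0,0,0],[0,0,0]]]'
python3 - <<'E'
from h import *
o=get_obs(); print(np.round(R.from_quat(o["tool_rot"]).as_matrix(),3)); print(o["position"],to([.4985,-.0457,.170]),o["ft_force"], o["time"])
E
```

```text
time: 2.4
position: [0.4996, -0.0528, 0.223]
tool_rot: [0.703, 0.096, -0.697, 0.102]
ft_force: [-1.3, 0.3, -0.2]
grip_width: 0.0006
[[ 0.009  0.277 -0.961]
 [-0.008 -0.961 -0.277]
 [-1.     0.01  -0.007]]
[ 0.49957776 -0.05281068  0.22301589] [52.9 -7.7 -0.6] [-1.30950237  0.34083292 -0.20904055] 2.4
```

```bash
python3 -m inch '[[0,[25,-7,0],[0,0,0]],[0,[22,0,0],[0,0,0]],[0,[0,0,0],[0,0,0]],[0,[0,0,0],[0,0,0]]]'; python3 -m inch '[[0,[3,0,0],[0,0,0]],[0,[2,0,0],[0,0,0]],[0,[0,0,0],[0,0,0]]]';python3 - <<'E'
from h import *
o=get_obs();print(o["position"],to([.4985,-.0457,.170]),o["ft_force"], o["time"])
E
```

```text
time: 2.9
position: [0.499, -0.0485, 0.1765]
tool_rot: [0.704, 0.097, -0.696, 0.105]
ft_force: [0.8, 0.6, 1.3]
grip_width: 0.0005
time: 3.28
position: [0.5002, -0.0494, 0.173]
tool_rot: [0.705, 0.097, -0.695, 0.105]
ft_force: [-0.1, 0.5, -0.5]
grip_width: 0.0005
[ 0.50018813 -0.04942615  0.17296979] [ 2.9 -4.1  0.6] [-0.06053475  0.46185278 -0.54778154] 3.275
```

```bash
for i in 1 2 ; do python3 -m inch '[[0,[2,0,0],[0,0,0]],[0,[2,0,0],[0,0,0]],[0,[0,0,0],[0,0,0]]]' | grep -E "posi|force"; done; python3 -m inch '[[0,[1.5,0,0],[0,0,0]],[0,[0,0,0],[0,0,0]]]' | grep -E "posi|force"
```

```text
position: [0.5004, -0.0494, 0.1689]
ft_force: [0.2, 0.9, -1.0]
position: [0.5006, -0.0495, 0.165]
ft_force: [-0.6, -1.4, 2.9]
position: [0.5006, -0.0495, 0.1644]
ft_force: [-1.0, 0.8, 4.7]
```

```bash
python3 -m inch '[[0,[1.5,0,0],[0,0,0]],[0,[0,0,0],[0,0,0]]]' | grep -E "posi|force"
```

```text
position: [0.5005, -0.0495, 0.1643]
ft_force: [-1.4, -0.2, 6.0]
```

```bash
python3 -m inch '[[0,[2,0,0],[0,0,0]]]' | grep -E "posi|force";  python3 -m inch '[[0,[2,0,-4],[0,0,0]],[0,[2,0,-4],[0,0,0]]]' | grep -E "posi|force"
```

```text
position: [0.5005, -0.0495, 0.1632]
ft_force: [-2.7, 1.1, 10.8]
position: [0.5076, -0.0475, 0.1622]
ft_force: [-4.2, 0.1, 15.5]
```

```bash
python3 -m inch '[[0,[-1.0,0,-3],[0,0,0]]]' | grep -E "posi|force";  python3 -m inch '[[0,[0.3,0,-4],[0,0,0]]]' | grep -E "posi|force"
```

```text
position: [0.5098, -0.0467, 0.1641]
ft_force: [-2.3, -0.9, 3.7]
position: [0.5133, -0.0457, 0.1642]
ft_force: [-0.7, -0.9, 2.3]
```

```bash
python3 -m inch '[[0,[1.3,0,0],[0,0,0]]]' | grep -E "posi|force";  python3 -m inch '[[0,[0.3,0,0],[0,0,0]]]' | grep -E "posi|force"
```

```text
position: [0.5138, -0.0456, 0.1632]
ft_force: [-0.7, 0.5, 7.9]
position: [0.5139, -0.0456, 0.1632]
ft_force: [-2.0, 0.1, 8.0]
```

```bash
python3 -m inch '[[0,[0.7,0,-4],[0,0,0]]]' | grep -E "posi|force";  python3 -m inch '[[0,[0.5,0,-4],[0,0,0]]]' | grep -E "posi|force"
```

```text
position: [0.5169, -0.0447, 0.1629]
ft_force: [-2.9, -1.0, 8.7]
position: [0.52, -0.0438, 0.1627]
ft_force: [-2.6, -1.0, 7.6]
```

```bash
python3 -m inch '[[0,[0.9,0,-4],[0,0,0]]]' | grep -E "posi|force";  python3 -m inch '[[0,[0.6,0,-4],[0,0,0]]]' | grep -E "posi|force"
python3 - <<'E'
from h import *
a=imaging.camera("scene");b=imaging.camera("wrist")
cv2.imwrite("pics/c.png",np.hstack([cv2.resize(a[120:300,210:410],(400,360)),cv2.resize(b,(400,360),interpolation=cv2.INTER_AREA)])[:,:,::-1])
E
```

```text
position: [0.5233, -0.0428, 0.1623]
ft_force: [-3.9, -0.3, 9.8]
position: [0.5265, -0.0419, 0.1622]
ft_force: [-2.7, -0.7, 8.5]
```

View pics/c.png

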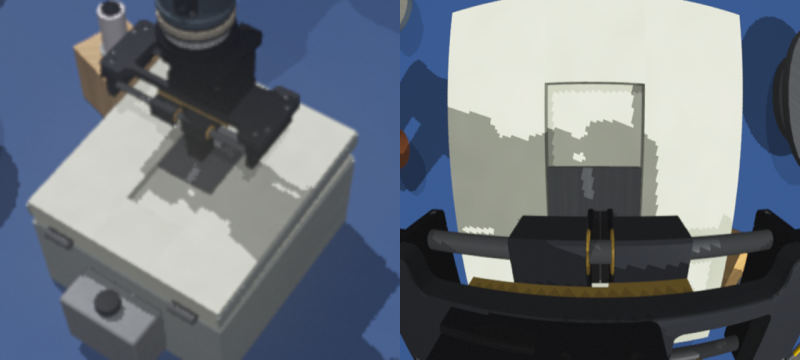

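```bash
cat >> h.py <<'E'
K=np.array([.543,-.0327,.287,.059])
def onlid(c,px,z=.155,k=K,p=None):
    o,d=ray(c,px,p); f=lambda X:(R.from_euler('z',-k[2]).apply(X-[k[0],k[1],0]))
    a=f(o)-[.13,0,.125]; b=R.from_euler('z',-k[2]).apply(d)
    U=R.from_euler('y',-k[3]); a=U.apply(a); b=U.apply(b)   # undo tilt
    return a+b*((z-.125)-a[2])/b[2]+[.13,0,.125]
E
python3 - <<'E'
from h import *
print(lidpt(K,onlid("wrist",(300,200))), get_obs()["time"])
for px,z in(((314,221),.155),((314,112),.155),((233,112),.155),((391,112),.155)): print(np.round(onlid("wrist",px,z),4))
im=imaging.camera("wrist"); print(im[100:260:3,320].sum(1))
E
```

```text
[[ 0.56937228 -0.0177824   0.16098771]] 6.0
[0.018  0.0006 0.155 ]
[0.067  0.0006 0.155 ]
[0.0679 0.0369 0.155 ]
[ 0.0679 -0.0339  0.155 ]
[677 675 675 401 492 628 627 676 689 690 689 689 688 689 687 686 684 684
 684 682 670 446 447 444 445 447 448 446 449 446 449 453 448 451 449 449
 452 448 449 451 431 162 188 189 188 191 185 185 182 186 186 186 186 188]
```

```bash
python3 -m inch '[[0,[0.8,0,-5],[0,0,0]],[0,[0.75,0,-5],[0,0,0]]]' | grep -E "posi|force";  python3 -m inch '[[0,[0.7,0,-5],[0,0,0]],[0,[0.7,0,-5],[0,0,0]]]' | grep -E "posi|force"
```

```text
position: [0.5351, -0.0394, 0.1617]
ft_force: [-3.5, 0.5, 9.2]
position: [0.5435, -0.037, 0.1612]
ft_force: [-4.6, -1.5, 8.3]
```

```bash
python3 -m inch '[[0,[0.75,0,-5],[0,0,0]],[0,[0.75,0,-5],[0,0,0]]]' | grep -E "posi|force";  python3 -m inch '[[0,[0.7,0,-5],[0,0,0]]]' | grep -E "posi|force"
```

```text
position: [0.5518, -0.0346, 0.1607]
ft_force: [-3.1, -0.9, 9.8]
position: [0.5559, -0.0334, 0.1605]
ft_force: [-3.9, -2.0, 8.4]
```

```bash
python3 -m inch '[[0,[0.75,0,-5],[0,0,0]],[0,[0.75,0,-5],[0,0,0]]]' | grep -E "posi|force";  python3 -m inch '[[0,[0.7,0,-5],[0,0,0]]]' | grep -E "posi|force";python3 -m inch '[[0,[0.6,0,-3],[0,0,0]]]' | grep -E "posi|force"
```

```text
position: [0.5642, -0.031, 0.16]
ft_force: [-3.0, -1.3, 8.7]
position: [0.5683, -0.0298, 0.1598]
ft_force: [-2.9, -1.2, 7.8]
position: [0.5707, -0.0291, 0.1597]
ft_force: [-2.7, -0.8, 10.2]
```

```bash
python3 -m inch '[[0,[0.6,0,-3],[0,0,0]]]' | grep -E "posi|force"
python3 - <<'E'
from h import *
im=imaging.camera("wrist"); s=im[90:240,300:330].sum(2).mean(1); print(s[::2].astype(int))
p=imaging.camera_params("wrist")
for r in (112,130,140,150,160,170): print(r,np.round(onlid("wrist",(315,r)),4)[0])
E
```

```text
position: [0.5729, -0.0285, 0.1596]
ft_force: [-2.8, -0.5, 8.2]
[686 686 687 687 687 686 686 686 685 686 685 684 683 683 682 682 682 681
 681 681 681 681 681 681 681 681 681 681 681 682 683 683 683 683 683 682
 653 611 578 573 568 565 558 556 549 548 541 540 526 479 444 446 446 445
 443 444 444 444 442 444 482 517 505 385 362 377 210 206 220 218 216 214
 212 210 222]
112 0.1151
130 0.1071
140 0.1026
150 0.0982
160 0.0937
170 0.0893
```

Run:
```python
from h import *
im=imaging.camera("wrist")
for r in (188,190,208,214,216,218,220,222): print(r,np.round(onlid("wrist",(315,r)),4)[0])
cv2.imwrite("pics/d.png",cv2.resize(im[130:330,200:440],(720,600))[:,:,::-1])
```

```text
188 0.0813
190 0.0804
208 0.0723
214 0.0696
216 0.0687
218 0.0678
220 0.0668
222 0.0659
```

View pics/d.png

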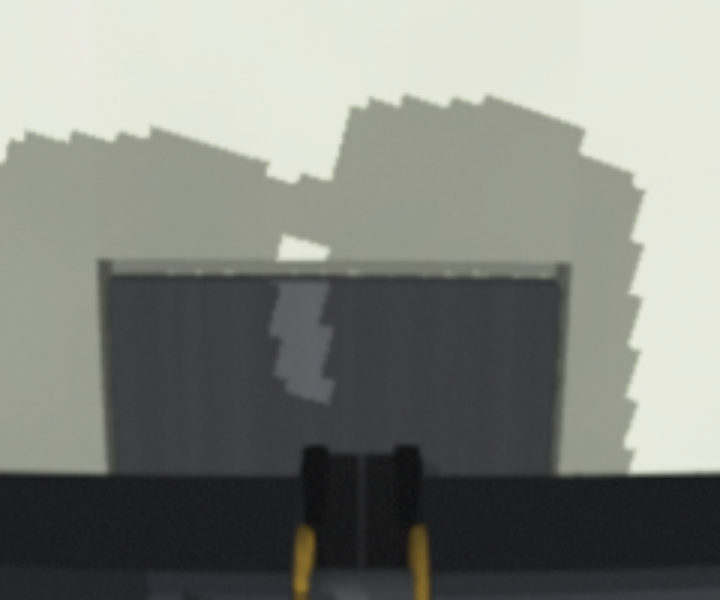

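```bash
python3 -m inch '[[0,[0.6,0,-2.5],[0,0,0]]]' | grep -E "posi|force"; python3 -m inch '[[0,[0.5,0,-2.5],[0,0,0]]]' | grep -E "posi|force"; python3 -m inch '[[0,[0.2,0,0],[0,0,0]],[0,[0.2,0,0],[0,0,0]]]' | grep -E "posi|force"
python3 - <<'E'
from h import *
im=imaging.camera("wrist")
s=im[195:245,300:325].sum(2).mean(1); print(dict(zip(range(195,245),s.astype(int))))
for r in (212,214,216,218,220,222,224,226): print(r,np.round(onlid("wrist",(315,r)),4)[0])
E
```

```text
position: [0.575, -0.0278, 0.1595]
ft_force: [-3.4, -0.3, 8.5]
position: [0.5761, -0.0275, 0.1594]
ft_force: [-6.1, -3.0, 8.2]
position: [0.576, -0.0276, 0.1598]
ft_force: [-1.6, 0.5, 6.1]
{195: np.int64(446), 196: np.int64(446), 197: np.int64(447), 198: np.int64(446), 199: np.int64(446), 200: np.int64(445), 201: np.int64(446), 202: np.int64(446), 203: np.int64(445), 204: np.int64(444), 205: np.int64(444), 206: np.int64(442), 207: np.int64(450), 208: np.int64(478), 209: np.int64(514), 210: np.int64(541), 211: np.int64(552), 212: np.int64(551), 213: np.int64(545), 214: np.int64(544), 215: np.int64(543), 216: np.int64(541), 217: np.int64(535), 218: np.int64(533), 219: np.int64(533), 220: np.int64(535), 221: np.int64(513), 222: np.int64(398), 223: np.int64(255), 224: np.int64(201), 225: np.int64(208), 226: np.int64(218), 227: np.int64(226), 228: np.int64(233), 229: np.int64(233), 230: np.int64(234), 231: np.int64(230), 232: np.int64(229), 233: np.int64(228), 234: np.int64(228), 235: np.int64(227), 236: np.int64(225), 237: np.int64(224), 238: np.int64(224), 239: np.int64(223), 240: np.int64(219), 241: np.int64(219), 242: np.int64(219), 243: np.int64(219), 244: np.int64(225)}
212 0.0732
214 0.0723
216 0.0714
218 0.0705
220 0.0696
222 0.0687
224 0.0678
226 0.0668
```

```bash
python3 -m inch '[[0,[-15,0,0],[0,0,0]],[30,[-50,0,0],[0,0,0]],[87,[-50,0,0],[0,0,0]]]'
python3 - <<'E'
from h import *
o=get_obs(); print(np.round(R.from_quat(o["tool_rot"]).as_matrix(),3),o["time"]); print(to([.471,-.286,.25]))
for c in("top","scene"):
    imaging.camera(c)
    for t in("probe","stand"):
        print(c,t,[(np.round(d["pixel"],1),round(d["confidence"],2),np.round(at_z(c,d["pixel"],.09 if t=="probe" else 0),4)) for d in imaging.tip_of(c,t)[:1]],[np.round(d["box"],1) for d in imaging.cut_out(c,t)[:1]])
im=cv2.imread("pics/top0.png"); cv2.imwrite("pics/e.png",cv2.resize(im[260:320,425:495],(700,600),interpolation=cv2.INTER_CUBIC))
E
```

```text
time: 8.57
position: [0.5756, -0.0242, 0.2733]
tool_rot: [-0.691, -0.098, 0.708, -0.11]
ft_force: [0.6, 0.7, -0.8]
grip_width: 0.0134
[[-0.022  0.292 -0.956]
 [-0.021 -0.956 -0.292]
 [-1.     0.013  0.027]] 8.575
[ 31.  219.6 175.7]
top probe [(array([464.6, 291.9]), 0.75, array([ 0.4646, -0.293 ,  0.09  ]))] [array([468.4, 290.8,  24.5,  16.1])]
top stand [(array([451.4, 286.2]), 0.69, array([ 0.4753, -0.2877,  0.    ]))] [array([458.1, 287.1,  44.1,  39.9])]
scene probe [] [array([267. , 127.9,   6.2,   6. ])]
scene stand [(array([272.9, 169.4]), 0.81, array([ 0.4716, -0.2808,  0.    ]))] [array([260.4, 158.8,  27.8,  40.3])]
```

View pics/e.png

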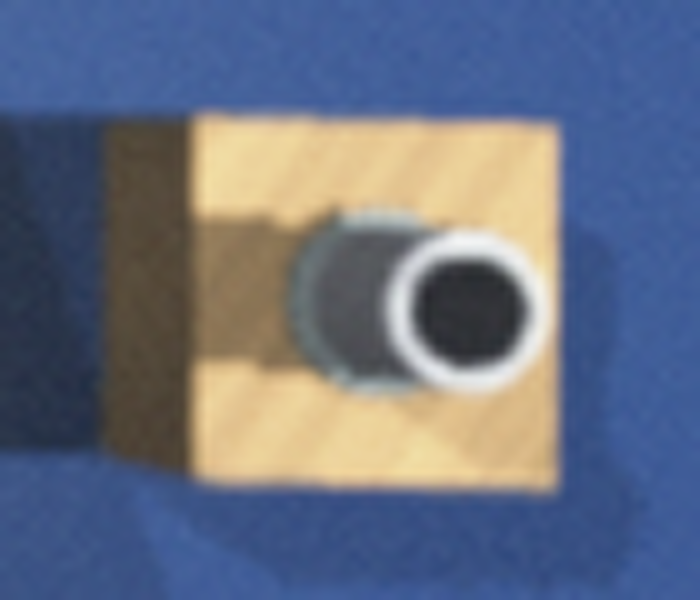

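Run:
```python
from h import *
print(at_z("top",(462,290),.09),at_z("top",(471.2,290.6),.158))
```

```text
[ 0.46885472 -0.28738004  0.09      ] [ 0.46956307 -0.28719774  0.158     ]
```

```bash
cat >> h.py <<'E'
def lev(o=None):
    "turn (tool axes, deg) that levels the tool (x straight down)"
    o=o or get_obs(); Rm=R.from_quat(o["tool_rot"]).as_matrix(); x=Rm[:,0]
    return np.round(np.degrees(Rm.T@np.cross(x,[0,0,-1])),2)
E
python3 -m inch '[[87,[3,36,29],[0,0,0]],[87,[3,36,29],[0,0,0]],[87,[3,36,29],[0,0,0]],[87,[3,36,29],[0,0,0]],[87,[3,36,29],[0,0,0]],[87,[3,30,25],[0,0,0]],[87,[0,0,0],[0,0,0]]]'
python3 - <<'E'
from h import *
o=get_obs(); print(lev(o),to([.467,-.289,.25],o))
im=imaging.camera("wrist")
for t in("probe","stand"): print(t,[(np.round(d["pixel"],1),round(d["confidence"],2),np.round(at_z("wrist",d["pixel"],.09 if t=="probe" else 0),4)) for d in imaging.tip_of("wrist",t)[:1]])
cv2.imwrite("pics/f.png",im[:,:,::-1]); print(proj("wrist",[[.467,-.289,.158]]))
E
```

```text
time: 9.95
position: [0.47, -0.2814, 0.254]
tool_rot: [-0.688, -0.101, 0.711, -0.109]
ft_force: [-0.4, 0.1, -0.4]
grip_width: 0.0865
[ 0.    1.94 -0.34] [4.3 6.3 5. ]
probe [(array([324.5, 222. ]), 0.75, array([ 0.4663, -0.2833,  0.09  ]))]
stand [(array([322.5, 200.3]), 0.69, array([ 0.468 , -0.2815,  0.    ]))]
[[334.35510334 247.79604886]]
```

View pics/f.png

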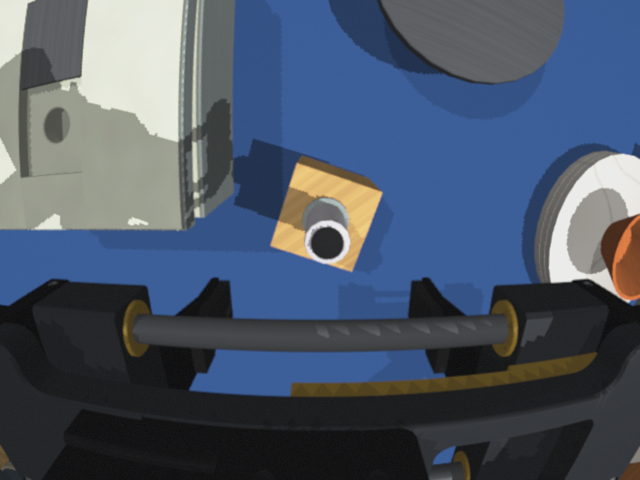

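Run:
```python
from h import *
print(at_z("wrist",(327,243),.158)); print("port",lidpt(K,onlid("wrist",(57,125),.143)),lidpt(K,[[-.045,0,.143]]))
o=get_obs(); print(lev(o),to([.4693,-.286,.2],o),o["position"])
```

```text
[ 0.46891868 -0.28275114  0.158     ]
port [[ 0.49916467 -0.04092599  0.15333121]] [[ 0.50115063 -0.04505178  0.15328769]]
[ 0.    1.9  -0.29] [54.5  6.6  2.2] [ 0.47107816 -0.27828527  0.25440749]
```

```bash
python3 -m inch '[[87,[0,6,2],[0,1.9,-0.3]],[87,[0,0,0],[0,0,0]],[87,[0,0,0],[0,0,0]]]'
python3 - <<'E'
from h import *
print(get_obs()["position"])
p=imaging.camera_params("wrist"); im=imaging.camera("wrist"); o=get_obs();print(o["position"])
g=cv2.cvtColor(im,cv2.COLOR_RGB2GRAY)
m=imaging.cut_out("wrist","probe"); print([np.round(d["box"],1) for d in m[:1]])
b=m[0]["pixels"]; w=((g>200)&cv2.dilate(b.astype(np.uint8),np.ones((5,5))).astype(bool)).astype(np.uint8)
n,l,s,c=cv2.connectedComponentsWithStats(w); i=1+np.argmax(s[1:,4]); 
ct=max(cv2.findContours((l==i).astype(np.uint8),0,2)[0],key=cv2.contourArea)
(cx,cy),r=cv2.minEnclosingCircle(ct); print(cx,cy,r,at_z("wrist",(cx,cy),.158,p))
cv2.imwrite("pics/g.png",im[:,:,::-1])
X=at_z("wrist",(cx,cy),.158,p); print(lev(),to([X[0],X[1],.2]))
E
```

```text
time: 10.48
position: [0.4724, -0.2806, 0.2543]
tool_rot: [0.699, 0.109, -0.699, 0.108]
ft_force: [0.4, -0.3, 0.9]
grip_width: 0.0871
[ 0.47239323 -0.28055944  0.25430655]
[ 0.47242331 -0.2805467   0.25433184]
[array([327. , 237.7,  49.7,  61.7])]
328.42022705078125 250.61874389648438 22.76767921447754 [ 0.46802888 -0.2860744   0.158     ]
[ 0.   -0.03  0.1 ] [54.3  3.8  5.8]
```

```bash
python3 -m inch '[[87,[20,4,5.5],[0,0,0]],[87,[35,0,0],[0,0,0]],[87,[30,0,0],[0,0,0]],[87,[0,0,0],[0,0,0]]]'
python3 - <<'E'
from h import *
o=get_obs();print(lev(o),to([.4685,-.2866,.121],o))
E
```

```text
time: 11.08
position: [0.4704, -0.2854, 0.1687]
tool_rot: [0.699, 0.109, -0.698, 0.11]
ft_force: [-1.0, 0.4, 0.2]
grip_width: 0.0872
[ 0.   -0.12 -0.09] [47.7  0.4  2.3]
```

```bash
python3 -m inch '[[87,[24,0.4,2.3],[0,0,0]],[87,[23,0,0],[0,0,0]],[87,[0,0,0],[0,0,0]]]'
python3 - <<'E'
from h import *
o=get_obs();print(lev(o),to([.4685,-.2866,.121],o))
E
```

```text
time: 11.45
position: [0.4715, -0.2882, 0.1247]
tool_rot: [0.701, 0.108, -0.696, 0.113]
ft_force: [-0.0, -0.9, -0.2]
grip_width: 0.0868
[ 0.   -0.32 -0.46] [ 3.6 -2.4  2.4]
```

```bash
python3 -m inch '[[87,[2.5,-2.4,2.4],[0,-0.3,-0.5]],[87,[0,0,0],[0,0,0]],[30,[0,0,0],[0,0,0]],[30,[0,0,0],[0,0,0]],[30,[0,0,0],[0,0,0]],[30,[0,0,0],[0,0,0]],[30,[0,0,0],[0,0,0]],[30,[0,0,0],[0,0,0]]]' 25
python3 - <<'E'
from h import *
o=get_obs();print(lev(o),to([.4685,-.2866,.121],o))
E
```

```text
time: 12.45
position: [0.4706, -0.2882, 0.1264]
tool_rot: [0.7, 0.109, -0.697, 0.112]
ft_force: [-0.7, 2.3, 1.8]
grip_width: 0.0355
[ 0.   -0.22 -0.31] [ 5.4 -2.2  1.6]
```

```bash
python3 -m inch '[[30,[0,0,0],[0,0,0]],[30,[0,0,0],[0,0,0]]]'; python3 -m inch '[[30,[-15,0,0],[0,0,0]],[30,[-30,0,0],[0,0,0]],[30,[-45,0,0],[0,0,0]],[30,[-50,0,0],[0,0,0]],[30,[-45,0,0],[0,0,0]],[30,[0,0,0],[0,0,0]],[30,[0,0,0],[0,0,0]]]'
python3 - <<'E'
from h import *
o=get_obs();print(lev(o),to([.5012,-.0450,.31],o), np.round(R.from_quat(o["tool_rot"]).as_matrix(),3))
E
```

```text
time: 12.7
position: [0.4704, -0.2876, 0.1264]
tool_rot: [0.7, 0.109, -0.697, 0.112]
ft_force: [-0.2, 0.9, 1.6]
grip_width: 0.0335
time: 13.58
position: [0.4684, -0.287, 0.3189]
tool_rot: [0.699, 0.109, -0.697, 0.112]
ft_force: [0.4, 1.8, -2.9]
grip_width: 0.0334
[ 0.   -0.13 -0.27] [   8.2 -220.1 -105.7] [[ 0.004  0.308 -0.951]
 [-0.004 -0.951 -0.308]
 [-1.     0.005 -0.002]]
```

```bash
python3 -m inch '[[30,[0,-40,-19],[0,0,0]],[30,[0,-45,-21.5],[0,0,0]],[30,[0,-45,-21.5],[0,0,0]],[30,[0,-40,-19],[0,0,0]],[30,[0,-30,-15],[0,0,0]],[30,[0,-15,-7],[0,0,0]],[30,[0,0,0],[0,0,0]],[30,[0,0,0],[0,0,0]]]'
python3 - <<'E'
from h import *
o=get_obs();print(lev(o),to([.5012,-.0450,.31],o))
p=imaging.camera_params("wrist"); im=imaging.camera("wrist")
for t in("port","channel","probe"):
  print(t,[(np.round(d["pixel"],1),round(d["confidence"],2),np.round(lidpt(K,onlid("wrist",d["pixel"],.143,p=p)),4)) for d in imaging.tip_of("wrist",t)[:1]])
print(proj("wrist",np.vstack([lidpt(K,[[-.045,0,.143]]),lidpt(K,[[.0705,.036,.155],[.0705,-.036,.155],[-.0855,.036,.155],[-.0855,-.036,.155]])]),p))
cv2.imwrite("pics/h.png",im[:,:,::-1])
E
```

```text
time: 14.58
position: [0.4948, -0.044, 0.3061]
tool_rot: [-0.692, -0.112, 0.705, -0.106]
ft_force: [0.4, -0.3, -2.8]
grip_width: 0.0335
[0.   0.99 0.59] [-4.   2.8 -5.8]
port [(array([326.2, 219.7]), 0.78, array([[ 0.4973, -0.0451,  0.1535]]))]
channel [(array([325.3, 177.2]), 0.63, array([[ 0.5322, -0.0331,  0.1513]]))]
probe [(array([321.4, 276.6]), 0.64, array([[ 0.4465, -0.057 ,  0.1566]]))]
[[327.50373632 215.51233409]
 [286.87616785  78.88363952]
 [374.87713294  81.28337338]
 [284.70233971 263.25626887]
 [367.9553136  265.17430858]]
```

View pics/h.png

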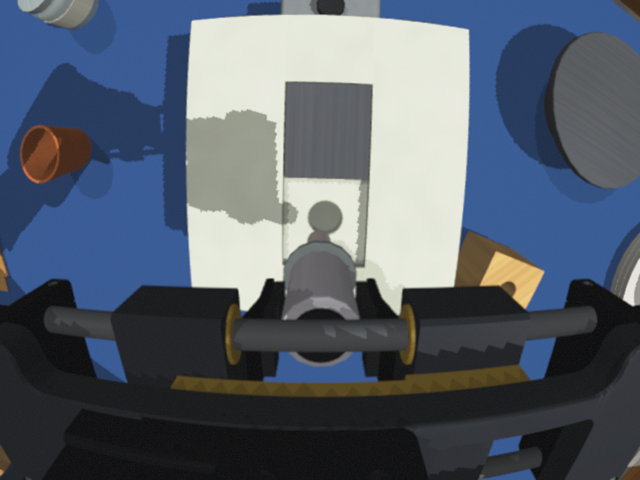

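```bash
python3 -m inch '[[30,[0,2.5,-6],[0,1,0.6]],[30,[15,0,0],[0,0,0]],[30,[0,0,0],[0,0,0]],[30,[0,0,0],[0,0,0]]]'
python3 - <<'E'
from h import *
o=get_obs();print(lev(o),to([.5010,-.0447,.28],o))
E
```

```text
time: 15.28
position: [0.5034, -0.0468, 0.2924]
tool_rot: [0.701, 0.107, -0.697, 0.108]
ft_force: [0.3, 0.9, -2.0]
grip_width: 0.0335
[ 0.   -0.35 -0.21] [12.4 -2.8  1.7]
```

```bash
python3 -m inch '[[30,[12,-2.5,1.7],[0,-0.3,-0.2]],[30,[0,0,0],[0,0,0]],[30,[0,0,0],[0,0,0]],[30,[0,0,0],[0,0,0]]]'
python3 - <<'E'
from h import *
o=get_obs();print(lev(o),to([.5010,-.0447,.26],o))
a=imaging.camera("scene"); t=imaging.camera("top"); w=imaging.camera("wrist")
c=proj("scene",[[.5,-.045,.17]])[0].astype(int)
cv2.imwrite("pics/i.png",np.hstack([cv2.resize(a[c[1]-50:c[1]+50,c[0]-50:c[0]+50],(400,400)),cv2.resize(w[160:360,225:425],(400,400))])[:,:,::-1])
E
```

```text
time: 15.78
position: [0.5014, -0.0449, 0.2804]
tool_rot: [0.7, 0.107, -0.698, 0.108]
ft_force: [-0.6, 0.7, -2.0]
grip_width: 0.0336
[ 0.   -0.12 -0.05] [20.4 -0.4  0.4]
```

View pics/i.png

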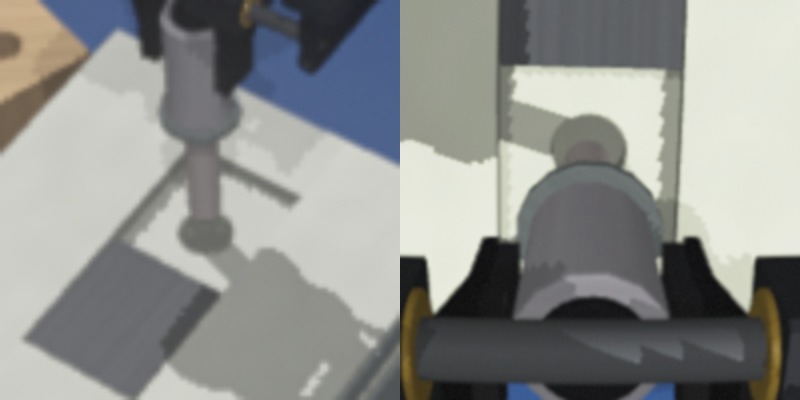

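```bash
python3 -m inch '[[30,[12,0,0],[0,0,0]],[30,[15,0,0],[0,0,0]],[30,[0,0,0],[0,0,0]]]'
python3 - <<'E'
from h import *
o=get_obs();print(lev(o),to([.5010,-.0447,.21],o))
E
```

```text
time: 16.3
position: [0.5014, -0.0449, 0.2518]
tool_rot: [0.7, 0.107, -0.698, 0.108]
ft_force: [0.4, 0.4, -1.9]
grip_width: 0.0336
[ 0.   -0.12 -0.06] [41.8 -0.4  0.4]
```

```bash
python3 -m inch '[[30,[15,-0.3,0.3],[0,0,0]],[30,[15,0,0],[0,0,0]],[30,[12,0,0],[0,0,0]],[30,[0,0,0],[0,0,0]],[30,[0,0,0],[0,0,0]]]'; python3 -m inch '[[30,[5,0,0],[0,0,0]],[30,[5,0,0],[0,0,0]],[30,[0,0,0],[0,0,0]]]'
python3 - <<'E'
from h import *
o=get_obs();print(lev(o),to([.5010,-.0447,.19],o))
E
```

```text
time: 16.92
position: [0.5026, -0.0452, 0.2095]
tool_rot: [0.701, 0.107, -0.697, 0.108]
ft_force: [0.5, 0.0, -2.2]
grip_width: 0.0336
time: 17.3
position: [0.5033, -0.0454, 0.1999]
tool_rot: [0.701, 0.107, -0.696, 0.109]
ft_force: [0.6, -0.2, -1.6]
grip_width: 0.0334
[ 0.   -0.36 -0.23] [ 9.9 -1.5  2.1]
```

```bash
python3 -m inch '[[30,[4,-1.5,2],[0,-0.3,-0.2]],[30,[0,0,0],[0,0,0]]]'; for i in 1 2; do python3 -m inch '[[30,[1.5,0,0],[0,0,0]],[30,[0,0,0],[0,0,0]]]' | grep -E "posi|force"; done
```

```text
time: 17.55
position: [0.5009, -0.0446, 0.1957]
tool_rot: [0.699, 0.108, -0.699, 0.108]
ft_force: [0.2, -0.1, -1.6]
grip_width: 0.0336
position: [0.501, -0.0446, 0.1941]
ft_force: [0.3, 0.7, -2.5]
position: [0.5011, -0.0446, 0.1926]
ft_force: [0.2, -0.1, -2.0]
```

```bash
for i in 1 2; do python3 -m inch '[[30,[1,0,0],[0,0,0]],[30,[0,0,0],[0,0,0]]]' | grep -E "posi|force"; done
```

```text
position: [0.5012, -0.0447, 0.1916]
ft_force: [0.2, -0.3, -2.4]
position: [0.5012, -0.0447, 0.1905]
ft_force: [-0.1, 0.4, -2.5]
```

```bash
python3 -m inch '[[30,[1,0,0],[0,0,0]],[30,[0,0,0],[0,0,0]]]' | grep -E "posi|force"
```

```text
position: [0.5013, -0.0447, 0.1896]
ft_force: [1.0, -0.4, -1.2]
```

```bash
for i in 1 2; do python3 -m inch '[[30,[1,0,0],[0,0,0]],[30,[0,0,0],[0,0,0]]]' | grep -E "posi|force"; done
```

```text
position: [0.5017, -0.0446, 0.1894]
ft_force: [-0.3, 0.2, -1.1]
position: [0.5019, -0.0445, 0.1893]
ft_force: [-2.2, 0.3, 0.8]
```

```bash
python3 -m inch '[[45,[0,0,0],[0,0,0]],[55,[0,0,0],[0,0,0]],[60,[0,0,0],[0,0,0]],[65,[0,0,0],[0,0,0]],[65,[0,0,0],[0,0,0]]]'
python3 - <<'E'
from h import *
print(lev())
w=imaging.camera("wrist");a=imaging.camera("scene");c=proj("scene",[[.5,-.045,.17]])[0].astype(int)
cv2.imwrite("pics/j.png",np.hstack([cv2.resize(a[c[1]-60:c[1]+60,c[0]-60:c[0]+60],(400,400)),cv2.resize(w[110:430,165:485],(400,400))])[:,:,::-1])
E
```

```text
time: 19.92
position: [0.5024, -0.0449, 0.1887]
tool_rot: [0.7, 0.107, -0.697, 0.108]
ft_force: [-0.3, 0.0, -0.1]
grip_width: 0.0642
[ 0.   -0.24 -0.14]
```

View pics/j.png

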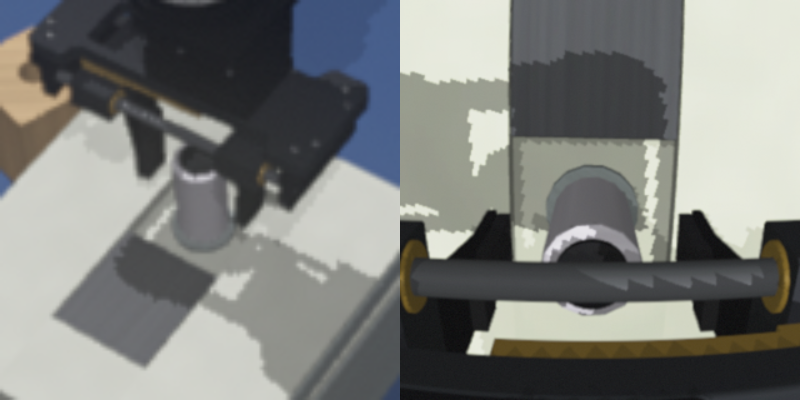

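Picture 9: the probe is released, upright in the port, with the flange in the channel and clear of the damper. I'll retreat straight up.

```bash
python3 -m inch '[[70,[-10,0,0],[0,0,0]],[80,[-25,0,0],[0,0,0]],[87,[-45,0,0],[0,0,0]],[87,[-45,0,0],[0,0,0]],[87,[0,0,50],[0,0,0]],[87,[0,0,0],[0,0,0]],[87,[0,0,0],[0,0,0]],[87,[0,0,0],[0,0,0]]]'
python3 - <<'E'
from h import *
p=imaging.camera_params("wrist");w=imaging.camera("wrist");print([(np.round(d["pixel"]),np.round(at_z("wrist",d["pixel"],.153,p),4),d["confidence"]) for d in imaging.tip_of("wrist","probe")[:1]])
a=imaging.camera("scene");c=proj("scene",[[.5,-.045,.17]])[0].astype(int)
for t,z in(("cup",0),("jar",0),("probe",.153)):
  print(t,[np.round(at_z("scene",d["pixel"],z),3) for d in imaging.tip_of("scene",t)[:1]])
cv2.imwrite("pics/k.png",np.hstack([cv2.resize(a[c[1]-60:c[1]+60,c[0]-60:c[0]+60],(360,360)),cv2.resize(w,(440,360))])[:,:,::-1])
E
```

```text
time: 21.02
position: [0.4548, -0.0605, 0.322]
tool_rot: [0.702, 0.106, -0.695, 0.11]
ft_force: [0.5, -0.1, -0.4]
grip_width: 0.0873
[(array([314., 170.]), array([ 0.4985, -0.0401,  0.153 ]), 0.59)]
cup [array([0.47 , 0.327, 0.   ])]
jar [array([0.676, 0.385, 0.   ])]
probe [array([ 0.511, -0.039,  0.153])]
```

View pics/k.png

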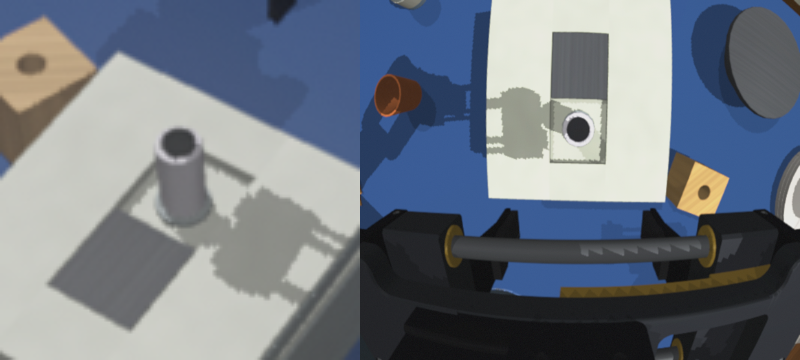

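Picture 10: the probe stands in the port with its flange down, the damper is fully open, and the cup and jar are untouched.

```bash
python3 -c "
from rig import robot; print(robot.hand_in())"
```

```text
the job is handed in; nothing more can be done
None
```

The damper is open, the probe is standing in the port and released, and the job was handed in just after 21 s on the robot clock. `hand_in` gave no verdict.

- **Damper:** I slid it with shut fingertips at about 8–10 N until the sideways force jumped at the stop. The last wrist image put the plate about 1–2 mm from the channel's end wall.
- **Press force:** one early sample read about 15.5 N vertical, or 16.1 N with the sideways push, against the 16 N limit. The reading carries about 1 N of noise and I backed off at once. The rig reported nothing then, so I can't say for certain the limit wasn't passed.
- **Probe:** I lowered it until the load came off the wrist at TCP z = 0.1893 m. That puts the flange about 10 mm above the port's flat-lid height, which matches the lid angle of about 0.06 rad felt by touch. The pictures had suggested about 0.02 rad.
- **Final look:** the probe stands upright in the port, with nothing touching it. The network's position fixes for it were 5 mm off in the wrist view and about 11 mm off in the scene view. That detector scatters by that much, and the pictures and TCP put the probe within about 2 mm of the port centre.
- **Cup and jar:** no contact and no visible movement. Their detected positions changed by less than 8 mm, within the detector's scatter.

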